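Raise the planter vent and hold the plant clip open over its edge

TASK

Slide the herb planter's white vent panel all the way up by its tab, let go of the tab, then take the larger of the two plant clips off the wooden rack by squeezing its handles, and lower it over the free stretch of the raised panel's top edge, beside the tab. Finish still holding the clip there, squeezed wide open, one jaw on each side of the panel with the edge well inside the mouth and the clip not touching the panel or planter, ready to bite and stop the panel sliding down. Do not shove the other things about.

Things in the scene. Friction and masses are not known exactly. Their poses are not given: they have to be found in the camera images.
- planter: Grey plastic trough planter, 180 (x) x 300 (y) x 120 mm tall, fixed. Origin: centre of its underside. Its front (-x of its frame) carries the vent panel in two guides; potting mix 90 mm high inside, low soft herbs (not solid) along the back half, up to 30 mm above the rim.
- vent (a joint): White upright vent panel on the planter's front, 4 mm thick, 180 mm wide, sliding straight up: 0 = down (top edge flush with the planter rim, 120 mm high), 0.060 m = fully up (top edge 180 mm high, hard stop). Starts at 0 to 15 mm. Friction of about 3 N keeps it where it is left.
- vent_edge (a point): On the panel's top edge, mid-thickness, at the middle of its free stretch (134 mm long along y, from the tab to the panel's +y end); 22 mm to +y of the panel's middle. Moves with the panel. Axes as the planter: x through the panel (away from the robot), y along the edge, z up.
- vent_tab (a point): Middle of the top of the panel's pull tab: an upright block 12 mm thick (x), 30 mm wide (y), standing 40 mm above the panel's top edge, 82 mm to -y of vent_edge. Moves with the panel; axes as the planter. Pinch it from above, across its thickness.
- clip: Larger red plant clip, 24 mm wide (y), 50 g, parked jaws down, handles up, biting the rack's fin. Origin between the jaw tips at the bottom; z up, x across the jaws, y along the pivot. Pivot 45 mm above the tips, hub radius 7.5 mm. Handle ends 85 mm up, 52 mm apart outside; fully squeezed: parallel, 24 mm apart, ends 45 mm above the pivot. Grasp: close along x, TCP 78 mm above the origin.
- clip_jaw (a joint): Opening of the larger clip, rad: 0 = biting the 6 mm fin; grows as the handles are squeezed; stop at 0.66 (mouth 35 mm at the tips, each half turned 0.33, tips then 75 to 85 mm below a TCP placed as advised); 0.40 is a 24 mm mouth. Springs shut with 0.2 N m at 0 (5 N at the handle ends) to 0.4 N m fully open (10 N); a grip of 20 to 50 N holds it at the stop.
- jaw_a (a point): Inner lower corner (tip) of the jaw on the clip's -x side, middle of its width. The frame of clip belongs to this half, so it tips by half the joint value when squeezed evenly.
- jaw_b (a point): Inner lower corner of the jaw on the clip's +x side (the tip), middle of its width.
- clip_rack: Wooden clip rack, fixed: base 90 (x) x 190 (y) x 15 mm, with an upright fin 6 mm thick, 25 mm tall above the base, along y. The two clips stand on the base astride the fin, axes as the rack's, 45 mm to either side of its middle (which is at which end varies). Origin: centre of the underside.
- small_clip: The smaller red clip, 50 mm tall, 14 mm wide, on the same rack; not needed. Origin at its bottom.
- marble_jar: Glass jar with marbles, 72 mm across, 94 mm tall; leave alone. Origin: centre of underside.
- spike: Stainless steel watering spike lying down, about 200 mm long, 20 mm high; leave alone. Origin: on its underside.
- pot_lifter: Wooden two-pronged pot lifter lying flat, about 235 mm long, 16 mm thick; leave alone. Origin: on its underside.
- clay_pot: Small empty clay pot, 80 mm across, 75 mm tall; leave alone. Origin: centre of underside.
- feed_bottle: White plastic plant feed bottle, 56 mm across, 120 mm tall; leave alone. Origin: centre of underside.
There are look-alikes about, which are no part of the job. Leave any black look-alike of the clip alone. Several things have the shape of the clip_rack; the one meant has the colours described above.

How it is judged:
On the way, in this order (a step that is already met when the one before it is completed fails the run):
1. the vent panel is raised all the way (within 8 mm of its stop) (value of joint vent above 0.052 m), for 0.2 s.
2. the larger clip is squeezed open and lifted off the rack, the panel let go (value of joint clip_jaw above 0.35 rad and z of clip in the frame of clip_rack above 0.06 m and contact force between clip and the fingers above 2 N), for 0.1 s.
At the end, for the whole second after the job is handed in: Panel still up (over 52 of 60 mm); larger clip held still by the fingers, open over 0.40 rad, jaw tips on opposite sides of the panel, over 5 mm from its mid-plane, over 8 mm below its top edge, within 55 mm of the free stretch's middle, clip not touching panel or planter (under 0.3 N) (value of joint vent above 0.052 m and value of joint clip_jaw above 0.4 rad and ((x of jaw_a in the frame of vent_edge below -0.005 m and x of jaw_b in the frame of vent_edge above 0.005 m) or (x of jaw_b in the frame of vent_edge below -0.005 m and x of jaw_a in the frame of vent_edge above 0.005 m)) and z of each of jaw_a, jaw_b in the frame of vent_edge below -0.008 m and y of jaw_a in the frame of vent_edge between -0.055 and 0.055 m and y of jaw_b in the frame of vent_edge between -0.055 and 0.055 m and contact force between clip and planter below 0.3 N and contact force between clip and the fingers above 2 N and linear speed of clip below 0.03 m/s); the arm keeps its last pose, push and grip.
It fails at once if a bystander is shoved more than 30 mm (distance of any of small_clip, marble_jar, spike, pot_lifter, clay_pot, feed_bottle from where it was at the start of the episode above 0.03 m).
It also fails if it takes over 48 s, if anything falls off the work surface, if the arm or the gripper's body presses on something with over 40 N, if the wrist force passes 120 N, or if a joint passes its speed limit or range.

ROBOT

A 6-joint arm with a two-finger parallel gripper is mounted at the origin on the work surface. World frame = base frame: x ahead of the robot, y to its left, z up, the work surface at z = 0. Lengths are in m, angles in rad, forces in N, time in s.
With the tool pointing down it reaches from about 0.25 to 0.725 m from the base axis. Payload 4 kg.
Tool frame: the origin (TCP) lies between the finger pads, 19 mm behind the fingertips; this is the grasp point; z points along the fingers, y is the line along which they close (so a half turn about z gives the same grasp; the last joint's range is limited). The gripper opens to 85 mm and grips with 20 to 120 N. Pads are 22 mm wide; open, the fingers measure 114 mm over their backs; the gripper's body (76 mm by 85 mm) begins 54 mm behind the grasp point. The pads swing forward as they close: fully open they stand 13 mm farther back than shut.
Start: joints at [0, 0.241, 0.005, 1.335, 0, 1.571], TCP at [0.5, -0, 0.25] pointing down, gripper open.
Joint ranges: [-2.72, 2.72], [-1.05, 1.87], [-1.09, 1.28], [-1.99, 2.15], [-1.42, 1.44], [-3.14, 3.14]. Speed limits (rad/s): [2.79, 2.79, 3.14, 3.14, 3.14, 3.14].

INTERFACE

Orientations are given as a unit quaternion [w, x, y, z].
In Python, from workcell import state, get_image, close_job gives the robot as it stands. The module is installed in compiled form; this text tells all that it offers.
- The arm moves only by the tool jog_arm, never from a script. Its argument "commands" is a list of rows, each an object of numbers: "rx", "ry", "rz": the turn, a rotation vector about the tool's x, y, z in units of 6 degrees (1.0 is 6 degrees); "x", "y", "z": the shift along the tool's x, y, z in cm; "hand": the opening, from 0 (shut) to 1 (fully open). A call has 1 to 20 rows; each row shifts and turns the commanded pose from where the row before left it, along the tool's axes as they then stand; what a row does not reach is not made up. A row lasts 1/12 s, in which the tool goes at most 41.7 mm and 7.16 degrees, less where a joint would pass 70% of its speed; a pose out of reach is approached as far as the arm can. A call is refused whole if a number of a shift passes 4.17 or a number of a turn 1, either way. A call with a gripper value outside its range is refused whole. The fingers move at their own pace and stop on an object; "newtons" is the grip in N (left out, the last holds). Time passes only in rows, so rows that do not move let the fingers close. It gives the time, the measured TCP pose, the force, the opening and the grip force at its end, in the units of the state.
- state(): the state, without advancing time (a new reading comes with each control period).
- get_image(name): name is "scene" or "side" or "wrist"; returns a dict with "pixels" (400x640x3 uint8, blue, green, red), "fx", "fy", "cx", "cy" (pixels), "eye" and "attitude" of the camera in the world. Camera axes: x right, y up, looking along -z (the intrinsics and any distortion apply to the point x, -y, -z); pixel columns grow to the right and rows downward; lengths in m; the calibration is good to about 2 mm. A picture is of the moment at which its call begins. There is no depth.
- close_job(): hands the job in; it is judged then, once.
The state is a dict: "clock": time; "joints": joint angles; "joint_vel": joint speeds; "effort": joint torques, N m; "eef_pos": TCP position; "tool_rot": TCP orientation; "wrist_force": force on the tool from outside, world axes, zero at the start; "torque": the same for the moment, N m; "gripper_width": opening from 0.0 (shut) to 1.0 (fully open); "finger_force": force on a finger pad.
Only numpy, scipy, OpenCV 4.12 (cv2) and the standard library are available. Lean on these libraries where they do the work, as an engineer would, in place of code of your own. Each camera call takes 0.05 s, during which the arm holds its last target. There are 200 camera calls.

## Working session

There is one attempt and no reset: what is moved stays moved. The work goes in short steps, Python scripts to look and compute and a tool call to move; the robot and the scene stay as the last step left them, time stands still between calls to the robot, and variables do not carry over. Pictures are saved under pics/ and viewed, at most 10 in all, crops included, and the job is handed in when it is done.

Besides the shell and the picture viewer there is one more tool, called after "Call:" by a JSON object that holds its "method" and its "body". jog_arm: Moves the arm, as the interface text tells. Its arguments: {"type":"object","properties":{"commands":{"type":"array"},"newtons":{"type":"number"}},"required":["commands"]}

```bash
mkdir -p pics
cat > h.py <<'E'
import numpy as np, cv2
from scipy.spatial.transform import Rotation as R
from workcell import state, get_image
def rot(q): return R.from_quat([q[1],q[2],q[3],q[0]]).as_matrix()
def att(im):
    a=np.array(im["attitude"],float); return rot(a) if a.size==4 else a.reshape(3,3)
def ray(im,u,v):
    d=np.array([(u-im["cx"])/im["fx"],-(v-im["cy"])/im["fy"],-1.]); return np.array(im["eye"]),att(im)@d
def onz(im,u,v,z):
    e,d=ray(im,u,v); return e+d*(z-e[2])/d[2]
def proj(im,p):
    c=att(im).T@(np.array(p)-np.array(im["eye"])); return (round(im["cx"]+im["fx"]*c[0]/-c[2],1),round(im["cy"]-im["fy"]*c[1]/-c[2],1))
def tri(i1,p1,i2,p2):
    e1,d1=ray(i1,*p1);e2,d2=ray(i2,*p2)
    s=np.linalg.lstsq(np.c_[d1,-d2],e2-e1,rcond=None)[0]
    a=e1+s[0]*d1;b=e2+s[1]*d2; return (a+b)/2,np.linalg.norm(a-b)
E
python3 - <<'E'
from h import *
import pickle
for n in("scene","side","wrist"):
    im=get_image(n); pickle.dump(im,open(n+".pkl","wb")); cv2.imwrite(f"pics/{n}0.png",im["pixels"])
    print({k:v for k,v in im.items() if k!="pixels"})
s=state();print(s)
E
```

```text
{'fx': 440.26843645995314, 'fy': 440.26843645995314, 'cx': 325.901036305516, 'cy': 190.3887065118922, 'eye': array([1.22529395, 0.28591407, 0.97398041]), 'attitude': array([0.53582915, 0.21903263, 0.30821104, 0.754929  ])}
{'fx': 408.19214641483256, 'fy': 408.19214641483256, 'cx': 313.954194805088, 'cy': 198.41693238453018, 'eye': array([ 0.18108109, -0.91566532,  0.66606956]), 'attitude': array([ 0.8565458 ,  0.49523487, -0.07713613, -0.12297044])}
{'fx': 308.714794931177, 'fy': 308.714794931177, 'cx': 318.2191093326717, 'cy': 201.2682495636155, 'eye': array([0.50002098, 0.07947771, 0.37281571]), 'attitude': array([ 9.87279442e-01, -1.58993869e-01,  3.93942736e-04, -3.13688266e-04])}
{'clock': 0.15, 'joints': array([ 3.32805712e-05,  2.41258694e-01,  4.03874781e-03,  1.33521634e+00,
       -2.90562842e-07,  1.57076839e+00]), 'joint_vel': array([ 0.00089491, -0.00134784,  0.00412685, -0.0015339 ,  0.00046337,
       -0.00159975]), 'effort': array([-1.62746033e-03, -3.72633219e+01,  2.52638429e+01,  1.23480460e-02,
       -1.30651040e-05,  1.49362950e-05]), 'eef_pos': array([4.99547087e-01, 1.65424601e-05, 2.49310006e-01]), 'tool_rot': array([-5.79707634e-04,  7.07084899e-01,  7.07128187e-01, -5.79916191e-04]), 'wrist_force': array([-0.65997916,  0.67908141, -1.21438077]), 'torque': array([ 0.04139071,  0.02019682, -0.02668022]), 'finger_force': 0.0, 'gripper_width': 0.999045895697549}
```

View pics/scene0.png

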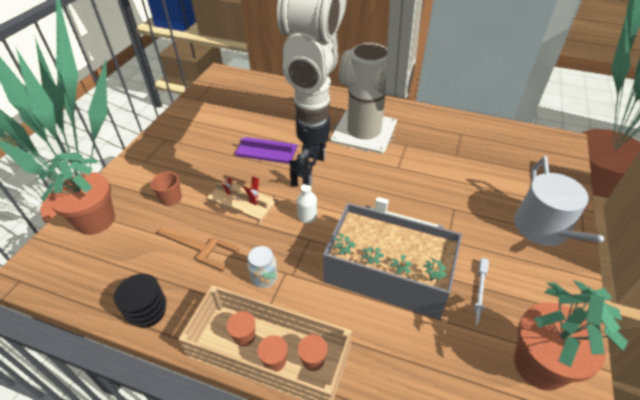

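View pics/side0.png

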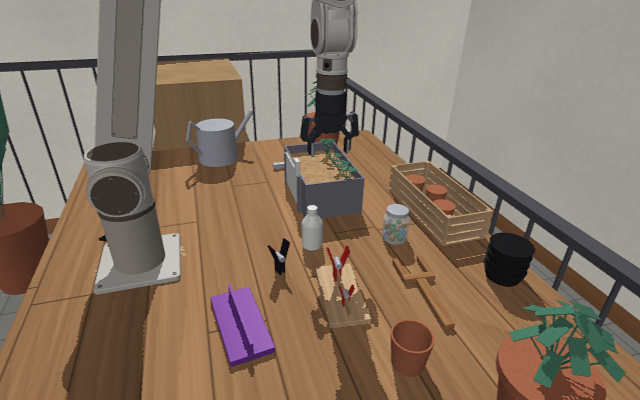

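The scene view shows the planter near (392,258) with its white tab at (381,205). The wooden rack is at (240,205), with one red clip at (253,190) and the other at (228,187). The feed bottle is at (306,203).
The side view shows the tab and panel near (290,170), the wooden rack at (345,292) and red clips at (338,265) and (347,295). There is a black clip at (280,257) and a purple rack at (240,325).
Look-alikes: the black clip (side 280,257), the smaller red clip (side 347,295; scene 228,187) and the purple rack (side 240,325). My choice is the larger red clip, side (338,265), scene (253,190), which I'll check in a crop.

Run:
```python
from h import *
import pickle
sc,sd,wr=[pickle.load(open(n+".pkl","rb")) for n in("scene","side","wrist")]
c=lambda im,x,y,w,h,s:cv2.resize(im["pixels"][y:y+h,x:x+w],None,fx=s,fy=s,interpolation=cv2.INTER_CUBIC)
a=c(sc,200,165,80,60,5);b=c(sd,310,235,80,100,3);
d=c(sc,320,190,150,70,2.667); e=c(sd,265,140,80,60,5)
W=np.zeros((600,800,3),np.uint8)
W[:300,:400]=a;W[:300,400:640]=b;W[300:300+d.shape[0],:d.shape[1]]=d;W[300:600,400:800]=e
cv2.imwrite("pics/crop1.png",W)
```

```text
(no output)
```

View pics/crop1.png

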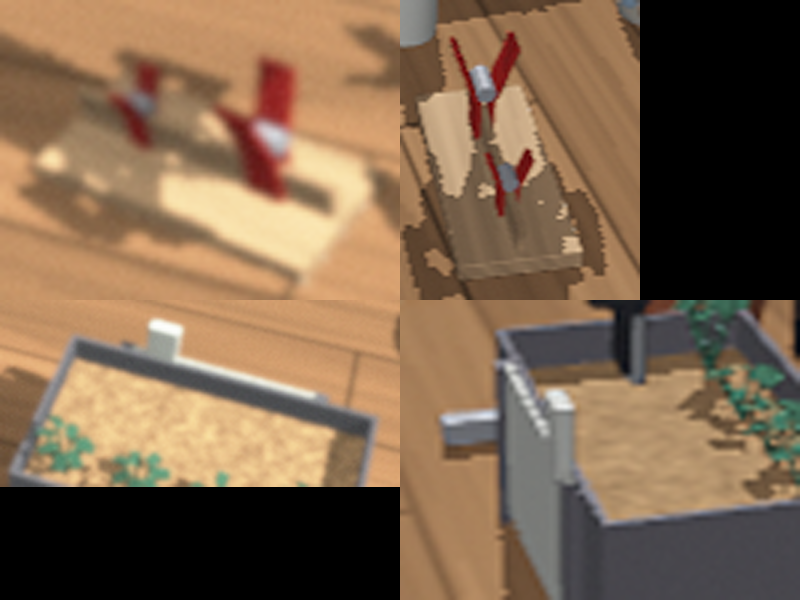

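View pics/wrist0.png

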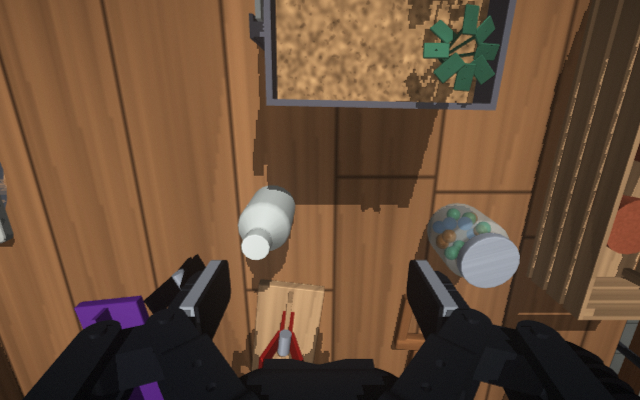

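Run:
```python
from h import *
import pickle
sc,sd,wr=[pickle.load(open(n+".pkl","rb")) for n in("scene","side","wrist")]
np.set_printoptions(precision=4,suppress=True)
for n,a,b in [("hub",(253.6,192.6),(337.7,262.7)),("hA",(255.4,177.4),(328.3,248.3)),("hB",(255.4,177.4),(347.7,247.7)),("hC",(245,187.4),(328.3,248.3)),("hD",(245,187.4),(347.7,247.7)),("tab",(382.2,198.6),(296.8,159.6)),
 ("corn-y",(348.1,205),(305.6,184)),("corn+y",(459.5,233.1),(285,146.4)),("edge+y",(440,224.9),(287.4,153))]:
    print(n,*tri(sc,a,sd,b))
print("hub wrist->",[proj(wr,tri(sc,(253.6,192.6),sd,(337.7,262.7))[0])])
for uv in[(348.1,205),(459.5,233.1)]: print("rim z.12",onz(sc,*uv,.12))
print("rim-y wrist z.12",onz(wr,268,104,.12),onz(wr,497,107,.12))
# rack corners from crop (base top z .015)
for uv in[(40,160),(300,275),(375,180)]: print("rack",onz(sc,uv[0]/5+200,uv[1]/5+165,.015))
for uv in[(275,165),(285,163)]:
    p=onz(sd,*uv,0.01);print("bar",p,proj(sc,p))
for n,uv in[("bottle top",(256,245))]: print(n,onz(wr,*uv,.12),"jar",onz(wr,488,262,.094))
# wrist panel: rack fin direction
print("rack wrist",onz(wr,260,283,.015),onz(wr,323,287,.015))
```

```text
hub [ 0.4569 -0.2058  0.0577] 0.004083923777411561
hA [ 0.435  -0.2033  0.1013] 0.00011132631392233436
hB [ 0.4632 -0.2057  0.1105] 0.038173384697533584
hC [ 0.4516 -0.2114  0.092 ] 0.040610116463546196
hD [ 0.4796 -0.2133  0.1005] 0.0016434056529866096
tab [0.4556 0.1671 0.1607] 0.004632973757172475
corn-y [0.4624 0.0829 0.1175] 0.0028868138099331924
corn+y [0.4668 0.3712 0.1195] 0.003150571127912554
edge+y [0.4604 0.3198 0.1195] 0.009975913646947686
hub wrist-> [(np.float64(284.3), np.float64(337.8))]
rim z.12 [0.4663 0.083  0.12  ]
rim z.12 [0.4654 0.3719 0.12  ]
rim-y wrist z.12 [0.4606 0.0759 0.12  ] [0.6399 0.0736 0.12  ]
rack [ 0.4809 -0.3491  0.015 ]
rack [ 0.5119 -0.1627  0.015 ]
rack [ 0.4295 -0.1524  0.015 ]
bar [0.4473 0.4592 0.01  ] (np.float64(484.9), np.float64(262.9))
bar [0.4876 0.4666 0.01  ] (np.float64(486.4), np.float64(275.9))
bottle top [ 0.4434 -0.0458  0.12  ] jar [ 0.6724 -0.0779  0.094 ]
rack wrist [ 0.4217 -0.154   0.015 ] [ 0.506  -0.1602  0.015 ]
```

Crop 1 confirms the choice: the larger red clip is at the +y end of the wooden rack. Its hub triangulates to (0.457,-0.206,0.06), which fits. The tab top is at (0.456,0.167,0.160), so the panel is almost fully down, and the planter yaw is about 0. I'll move above the tab first.

Call:
{"method": "jog_arm", "body": {"commands": [{"x": 2.75,"y": -0.72,"hand": 1},{"x": 2.75,"y": -0.72},{"x": 2.75,"y": -0.72},{"x": 2.75,"y": -0.72},{"x": 2.75,"y": -0.72},{"x": 2.75,"y": -0.72},{"x": 0},{"x": 0}], "newtons": 50}}

```text
invalid input
```

Run:
```python
from h import *
import pickle
im=get_image("wrist"); pickle.dump(im,open("w1.pkl","wb")); cv2.imwrite("pics/w1.png",im["pixels"])
print(state()["eef_pos"],state()["tool_rot"],im["eye"]); p=state()["eef_pos"]
print(proj(im,p),proj(im,[p[0],p[1],.16]))
```

```text
[ 4.99626066e-01 -2.75820861e-06  2.49444190e-01] [-4.79978597e-04  7.07119172e-01  7.07094078e-01 -4.58525612e-04] [0.50006939 0.07947771 0.37292936]
(np.float64(317.5), np.float64(280.9)) (np.float64(317.8), np.float64(213.0))
```

View pics/w1.png

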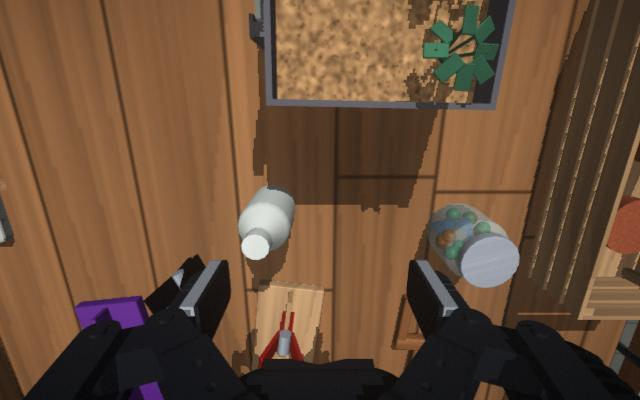

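The move was refused and the picture is the same as before. I'll send full rows.

Call:
{"method": "jog_arm", "body": {"commands": [{"x": 2.75,"y": -0.72,"z": 0,"rx": 0,"ry": 0,"rz": 0,"hand": 1},{"x": 2.75,"y": -0.72,"z": 0,"rx": 0,"ry": 0,"rz": 0,"hand": 1},{"x": 2.75,"y": -0.72,"z": 0,"rx": 0,"ry": 0,"rz": 0,"hand": 1},{"x": 2.75,"y": -0.72,"z": 0,"rx": 0,"ry": 0,"rz": 0,"hand": 1},{"x": 2.75,"y": -0.72,"z": 0,"rx": 0,"ry": 0,"rz": 0,"hand": 1},{"x": 2.75,"y": -0.72,"z": 0,"rx": 0,"ry": 0,"rz": 0,"hand": 1},{"x": 0,"y": 0,"z": 0,"rx": 0,"ry": 0,"rz": 0,"hand": 1},{"x": 0,"y": 0,"z": 0,"rx": 0,"ry": 0,"rz": 0,"hand": 1}], "newtons": 50}}

```text
clock: 0.87
eef_pos: [0.4563, 0.1661, 0.2498]
tool_rot: [0.0, 0.706, 0.708, -0.0]
wrist_force: [0.1, -0.2, 0.4]
gripper_width: 0.997
finger_force: 0.0
```

Run:
```python
from h import *
import pickle
im=get_image("wrist"); pickle.dump(im,open("w1.pkl","wb")); cv2.imwrite("pics/w1.png",im["pixels"])
p=state()["eef_pos"]
print(proj(im,p),proj(im,[p[0],p[1],.16]))
```

```text
(np.float64(317.9), np.float64(282.5)) (np.float64(317.9), np.float64(213.8))
```

View pics/w1.png

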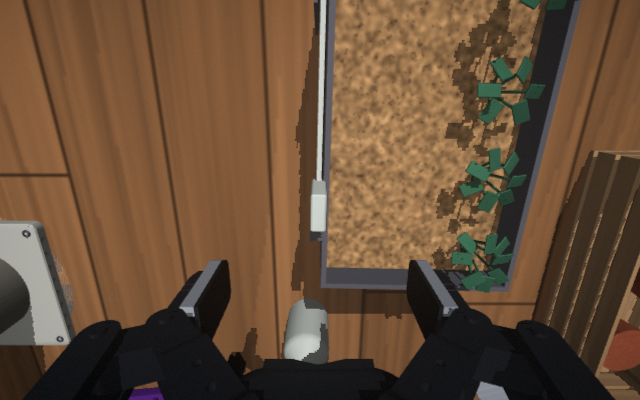

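The wrist view shows the tab top centred at (318,213), exactly under the TCP (predicted 317.9,213.8). The panel edge runs up from (319,180) to (323,0). I'll check the panel yaw, then descend.

Run:
```python
from h import *
import pickle
im=pickle.load(open("w1.pkl","rb")); P=im["pixels"].astype(int)
m=(P.min(2)>165)
for r in list(range(5,180,25)):
    c=np.where(m[r,300:340])[0]+300
    if len(c): print(r,c.min(),c.max(),onz(im,c.mean(),r,.12))
for r in range(185,240,6):
    c=np.where(m[r,300:340])[0]+300
    if len(c): print(r,c.min(),c.max(),onz(im,(c.min()+c.max())/2,r,.16))
```

```text
5 321 325 [0.45984001 0.30943125 0.12      ]
30 320 324 [0.45922616 0.2935404  0.12      ]
55 320 324 [0.45933115 0.27691485 0.12      ]
80 319 323 [0.45867609 0.25949833 0.12      ]
105 319 322 [0.458381   0.24123617 0.12      ]
130 318 322 [0.45807121 0.22206416 0.12      ]
155 318 321 [0.45774559 0.20191256 0.12      ]
197 312 325 [0.45691996 0.17827052 0.16      ]
203 312 325 [0.45693259 0.1736814  0.16      ]
209 311 324 [0.45621124 0.16903112 0.16      ]
215 311 324 [0.4562194 0.1643217 0.16     ]
221 311 324 [0.45622767 0.15955036 0.16      ]
227 311 324 [0.45623604 0.15471585 0.16      ]
```

Call:
{"method": "jog_arm", "body": {"commands": [{"x": 0,"y": 0,"z": 3,"rx": 0,"ry": 0,"rz": 0,"hand": 0.6},{"x": 0,"y": 0,"z": 3,"rx": 0,"ry": 0,"rz": 0,"hand": 0.6},{"x": 0,"y": 0,"z": 2,"rx": 0,"ry": 0,"rz": 0,"hand": 0.6},{"x": 0,"y": 0,"z": 1.5,"rx": 0,"ry": 0,"rz": 0,"hand": 0.5},{"x": 0,"y": 0,"z": 0.8,"rx": 0,"ry": 0,"rz": 0,"hand": 0.5},{"x": 0,"y": 0,"z": 0,"rx": 0,"ry": 0,"rz": 0,"hand": 0.5}]}}

```text
clock: 1.42
eef_pos: [0.4558, 0.1635, 0.1452]
tool_rot: [-0.001, 0.708, 0.706, -0.002]
wrist_force: [-0.6, -0.4, 0.3]
gripper_width: 0.5
finger_force: 0.0
```

Call:
{"method": "jog_arm", "body": {"commands": [{"x": 0,"y": 0,"z": 0,"rx": 0,"ry": 0,"rz": 0,"hand": 0.2},{"x": 0,"y": 0,"z": 0,"rx": 0,"ry": 0,"rz": 0,"hand": 0},{"x": 0,"y": 0,"z": 0,"rx": 0,"ry": 0,"rz": 0,"hand": 0},{"x": 0,"y": 0,"z": 0,"rx": 0,"ry": 0,"rz": 0,"hand": 0},{"x": 0,"y": 0,"z": 0,"rx": 0,"ry": 0,"rz": 0,"hand": 0},{"x": 0,"y": 0,"z": 0,"rx": 0,"ry": 0,"rz": 0,"hand": 0}]}}

```text
clock: 1.92
eef_pos: [0.4562, 0.1649, 0.1483]
tool_rot: [-0.0, 0.708, 0.707, 0.0]
wrist_force: [-5.6, -0.8, 5.2]
gripper_width: 0.128
finger_force: 49.3
```

Call:
{"method": "jog_arm", "body": {"commands": [{"x": 0,"y": 0,"z": -1,"rx": 0,"ry": 0,"rz": 0,"hand": 0},{"x": 0,"y": 0,"z": -1,"rx": 0,"ry": 0,"rz": 0,"hand": 0},{"x": 0,"y": 0,"z": -1,"rx": 0,"ry": 0,"rz": 0,"hand": 0},{"x": 0,"y": 0,"z": -1,"rx": 0,"ry": 0,"rz": 0,"hand": 0},{"x": 0,"y": 0,"z": -1,"rx": 0,"ry": 0,"rz": 0,"hand": 0},{"x": 0,"y": 0,"z": -0.5,"rx": 0,"ry": 0,"rz": 0,"hand": 0},{"x": 0,"y": 0,"z": 0,"rx": 0,"ry": 0,"rz": 0,"hand": 0}]}}

```text
clock: 2.5
eef_pos: [0.4562, 0.1649, 0.2038]
tool_rot: [-0.0, 0.707, 0.707, -0.0]
wrist_force: [-6.8, 0.9, 1.7]
gripper_width: 0.131
finger_force: 50.0
```

Call:
{"method": "jog_arm", "body": {"commands": [{"x": 0,"y": 0,"z": -0.3,"rx": 0,"ry": 0,"rz": 0,"hand": 0},{"x": 0,"y": 0,"z": -0.2,"rx": 0,"ry": 0,"rz": 0,"hand": 0},{"x": 0,"y": 0,"z": -0.2,"rx": 0,"ry": 0,"rz": 0,"hand": 0},{"x": 0,"y": 0,"z": 0,"rx": 0,"ry": 0,"rz": 0,"hand": 0}]}}

```text
clock: 2.83
eef_pos: [0.4562, 0.1649, 0.2084]
tool_rot: [-0.001, 0.707, 0.707, -0.001]
wrist_force: [-4.5, 1.8, -5.9]
gripper_width: 0.131
finger_force: 50.6
```

Call:
{"method": "jog_arm", "body": {"commands": [{"x": 0,"y": 0,"z": -0.2,"rx": 0,"ry": 0,"rz": 0,"hand": 0},{"x": 0,"y": 0,"z": 0,"rx": 0,"ry": 0,"rz": 0,"hand": 0},{"x": 0,"y": 0,"z": 0,"rx": 0,"ry": 0,"rz": 0,"hand": 0},{"x": 0,"y": 0,"z": 0,"rx": 0,"ry": 0,"rz": 0,"hand": 0}]}}

```text
clock: 3.17
eef_pos: [0.4561, 0.1649, 0.2087]
tool_rot: [-0.001, 0.707, 0.707, -0.002]
wrist_force: [0.8, 3.8, -26.6]
gripper_width: 0.13
finger_force: 49.3
```

At the hard stop. I'll relax, release and rise.

Call:
{"method": "jog_arm", "body": {"commands": [{"x": 0,"y": 0,"z": 0.3,"rx": 0,"ry": 0,"rz": 0,"hand": 0},{"x": 0,"y": 0,"z": 0,"rx": 0,"ry": 0,"rz": 0,"hand": 0.5},{"x": 0,"y": 0,"z": 0,"rx": 0,"ry": 0,"rz": 0,"hand": 0.5},{"x": 0,"y": 0,"z": 0,"rx": 0,"ry": 0,"rz": 0,"hand": 0.5},{"x": 0,"y": 0,"z": 0,"rx": 0,"ry": 0,"rz": 0,"hand": 0.6},{"x": 0,"y": 0,"z": -2,"rx": 0,"ry": 0,"rz": 0,"hand": 0.6},{"x": 0,"y": 0,"z": -3,"rx": 0,"ry": 0,"rz": 0,"hand": 0.6},{"x": 0,"y": 0,"z": -3,"rx": 0,"ry": 0,"rz": 0,"hand": 0.6},{"x": 0,"y": 0,"z": 0,"rx": 0,"ry": 0,"rz": 0,"hand": 0.6}]}}

```text
clock: 3.92
eef_pos: [0.4601, 0.166, 0.2954]
tool_rot: [0.003, 0.707, 0.707, 0.006]
wrist_force: [1.6, 0.7, 0.3]
gripper_width: 0.601
finger_force: 0.0
```

Run:
```python
from h import *
import pickle
print(state()["eef_pos"])
a=get_image("scene");b=get_image("side");w=get_image("wrist")
pickle.dump((a,b,w),open("s2.pkl","wb"))
for n,i in(("a",a),("b",b),("w",w)): cv2.imwrite(f"pics/s2{n}.png",i["pixels"])
print("expect tab top z.22",proj(a,[.456,.165,.22]),proj(b,[.456,.165,.22]),proj(w,[.456,.165,.22]))
P=w["pixels"].astype(int);m=P.min(2)>165
for r in range(5,260,12):
    c=np.where(m[r,290:350])[0]+290
    if len(c)>2: print(r,c.min(),c.max(),onz(w,(c.min()+c.max())/2,r,.18)[:2],onz(w,(c.min()+c.max())/2,r,.22)[:2])
```

```text
[0.46014705 0.16597924 0.29539701]
expect tab top z.22 (np.float64(383.0), np.float64(182.5)) (np.float64(296.3), np.float64(140.7)) (np.float64(313.5), np.float64(223.4))
5 316 321 [0.4597748  0.30411186] [0.45944605 0.29395127]
17 316 320 [0.45943886 0.29713511] [0.45916748 0.28816593]
29 316 320 [0.45943313 0.29000815] [0.45916273 0.28225604]
41 315 320 [0.45908613 0.28272542] [0.45887499 0.27621698]
53 315 320 [0.45907639 0.27528227] [0.45886691 0.27004488]
65 315 319 [0.45871768 0.26767299] [0.45856945 0.26373503]
77 315 319 [0.45870355 0.25989213] [0.45855774 0.2572829 ]
89 315 319 [0.45868911 0.25193369] [0.45854576 0.25068351]
101 315 319 [0.45867433 0.24379152] [0.45853351 0.24393177]
113 314 318 [0.45792916 0.23545981] [0.45791559 0.23702286]
125 314 318 [0.45790505 0.22693077] [0.4578956  0.22995031]
137 314 318 [0.45788037 0.21819776] [0.45787513 0.22270863]
149 314 318 [0.45785509 0.20925339] [0.45785417 0.21529168]
161 314 317 [0.45744629 0.20009063] [0.45751518 0.20769364]
173 313 317 [0.45702737 0.19070083] [0.4571678  0.19990733]
185 313 318 [0.45738292 0.18107344] [0.45746263 0.191924  ]
209 307 322 [0.45651108 0.16107898] [0.45673967 0.17534397]
221 307 321 [0.45605811 0.15069078] [0.45636405 0.16672975]
233 307 321 [0.4560064  0.14002659] [0.45632117 0.15788667]
```

The panel stayed up: the edge lies at z≈0.18 with the tab where predicted, x≈0.4585 at y=0.2465 and yaw about -1.3°. Next, above the larger clip.

Call:
{"method": "jog_arm", "body": {"commands": [{"x": -2,"y": -0.03,"z": 0,"rx": 0,"ry": 0,"rz": 0,"hand": 1},{"x": -3.9,"y": -0.03,"z": 0,"rx": 0,"ry": 0,"rz": 0,"hand": 1},{"x": -3.9,"y": -0.03,"z": 0,"rx": 0,"ry": 0,"rz": 0,"hand": 1},{"x": -3.9,"y": -0.03,"z": 0,"rx": 0,"ry": 0,"rz": 0,"hand": 1},{"x": -3.9,"y": -0.03,"z": 0,"rx": 0,"ry": 0,"rz": 0,"hand": 1},{"x": -3.9,"y": -0.03,"z": 0,"rx": 0,"ry": 0,"rz": 0,"hand": 1},{"x": -3.9,"y": -0.03,"z": 0,"rx": 0,"ry": 0,"rz": 0,"hand": 1},{"x": -3.9,"y": -0.03,"z": 0,"rx": 0,"ry": 0,"rz": 0,"hand": 1},{"x": -3.9,"y": -0.03,"z": 1,"rx": 0,"ry": 0,"rz": 0,"hand": 1},{"x": -3,"y": -0.03,"z": 2,"rx": 0,"ry": 0,"rz": 0,"hand": 1},{"x": -1,"y": 0,"z": 2.5,"rx": 0,"ry": 0,"rz": 0.65,"hand": 1},{"x": 0,"y": 0,"z": 1.5,"rx": 0,"ry": 0,"rz": 0.65,"hand": 1},{"x": 0,"y": 0,"z": 0,"rx": 0,"ry": 0,"rz": 0,"hand": 1},{"x": 0,"y": 0,"z": 0,"rx": 0,"ry": 0,"rz": 0,"hand": 1},{"x": 0,"y": 0,"z": 0,"rx": 0,"ry": 0,"rz": 0,"hand": 1}]}}

```text
clock: 5.32
eef_pos: [0.454, -0.2067, 0.2184]
tool_rot: [0.0, 0.753, 0.658, 0.0]
wrist_force: [0.1, 0.9, 0.4]
gripper_width: 0.999
finger_force: 0.0
```

Run:
```python
from h import *
import pickle
im=get_image("wrist"); pickle.dump(im,open("w3.pkl","wb")); cv2.imwrite("pics/w3.png",im["pixels"])
s=state();p=s["eef_pos"];print(p,s["tool_rot"],rot(s["tool_rot"])[:,1])
print(proj(im,p),proj(im,[p[0],p[1],.1]),proj(im,[p[0],p[1],.06]))
```

```text
[ 0.4544384  -0.20674474  0.21901616] [7.66255416e-04 7.52861366e-01 6.58178595e-01 3.36104469e-04] [ 0.99103396 -0.1336007   0.0015962 ]
(np.float64(318.0), np.float64(281.5)) (np.float64(317.9), np.float64(200.7)) (np.float64(317.8), np.float64(187.5))
```

View pics/w3.png

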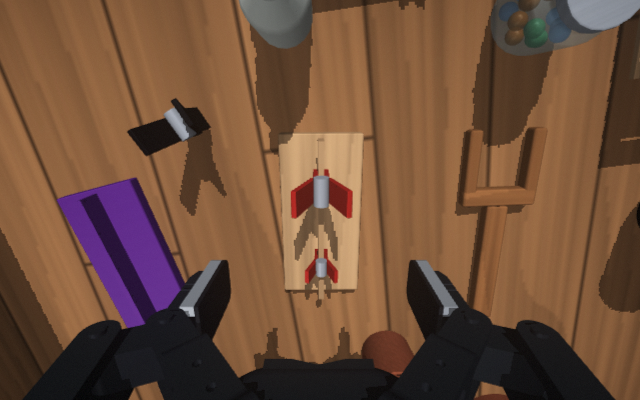

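The wrist view shows the larger clip's hub at (321,192) with handle ends at x 292 and 352, and the fin aligned with the image vertical. The small clip is at (321,267), the black clip at (170,130) and the purple rack at (120,250). The correction is +3 mm along tool y and -3 mm along tool x, then descend.

Call:
{"method": "jog_arm", "body": {"commands": [{"x": -0.15,"y": 0.15,"z": 2,"rx": 0,"ry": 0,"rz": 0,"hand": 1},{"x": -0.15,"y": 0.15,"z": 3,"rx": 0,"ry": 0,"rz": 0,"hand": 1},{"x": 0,"y": 0,"z": 3,"rx": 0,"ry": 0,"rz": 0,"hand": 1},{"x": 0,"y": 0,"z": 2,"rx": 0,"ry": 0,"rz": 0,"hand": 1},{"x": 0,"y": 0,"z": 1.5,"rx": 0,"ry": 0,"rz": 0,"hand": 1},{"x": 0,"y": 0,"z": 0.8,"rx": 0,"ry": 0,"rz": 0,"hand": 1},{"x": 0,"y": 0,"z": 0,"rx": 0,"ry": 0,"rz": 0,"hand": 1},{"x": 0,"y": 0,"z": 0,"rx": 0,"ry": 0,"rz": 0,"hand": 1}]}}

```text
clock: 6.03
eef_pos: [0.4572, -0.2103, 0.096]
tool_rot: [0.001, 0.753, 0.658, 0.0]
wrist_force: [0.6, 0.2, -0.2]
gripper_width: 1.0
finger_force: 0.0
```

Call:
{"method": "jog_arm", "body": {"commands": [{"x": 0,"y": 0,"z": 0,"rx": 0,"ry": 0,"rz": 0,"hand": 0.7},{"x": 0,"y": 0,"z": 0,"rx": 0,"ry": 0,"rz": 0,"hand": 0.6},{"x": 0,"y": 0,"z": 0,"rx": 0,"ry": 0,"rz": 0,"hand": 0.5},{"x": 0,"y": 0,"z": 0,"rx": 0,"ry": 0,"rz": 0,"hand": 0.4},{"x": 0,"y": 0,"z": 0,"rx": 0,"ry": 0,"rz": 0,"hand": 0.3},{"x": 0,"y": 0,"z": 0,"rx": 0,"ry": 0,"rz": 0,"hand": 0.2},{"x": 0,"y": 0,"z": 0,"rx": 0,"ry": 0,"rz": 0,"hand": 0.1},{"x": 0,"y": 0,"z": 0,"rx": 0,"ry": 0,"rz": 0,"hand": 0.1},{"x": 0,"y": 0,"z": 0,"rx": 0,"ry": 0,"rz": 0,"hand": 0.1}], "newtons": 40}}

```text
clock: 6.78
eef_pos: [0.4594, -0.212, 0.1006]
tool_rot: [0.005, 0.754, 0.657, 0.002]
wrist_force: [-4.5, 1.7, 25.3]
gripper_width: 0.302
finger_force: 37.4
```

Squeezed to about 25 mm. Lifting.

Call:
{"method": "jog_arm", "body": {"commands": [{"x": 0,"y": 0,"z": -0.8,"rx": 0,"ry": 0,"rz": 0,"hand": 0.1},{"x": 0,"y": 0,"z": -1,"rx": 0,"ry": 0,"rz": 0,"hand": 0.1},{"x": 0,"y": 0,"z": -2,"rx": 0,"ry": 0,"rz": 0,"hand": 0.1},{"x": 0,"y": 0,"z": -3,"rx": 0,"ry": 0,"rz": 0,"hand": 0.1},{"x": 0,"y": 0,"z": -3,"rx": 0,"ry": 0,"rz": 0,"hand": 0.1},{"x": 0,"y": 0,"z": -4,"rx": 0,"ry": 0,"rz": 0,"hand": 0.1},{"x": 0,"y": 0,"z": -4,"rx": 0,"ry": 0,"rz": 0,"hand": 0.1},{"x": 0,"y": 0,"z": -4,"rx": 0,"ry": 0,"rz": 0,"hand": 0.1},{"x": 0,"y": 0,"z": 0,"rx": 0,"ry": 0,"rz": 0,"hand": 0.1},{"x": 0,"y": 0,"z": 0,"rx": 0,"ry": 0,"rz": 0,"hand": 0.1}]}}

```text
clock: 7.62
eef_pos: [0.4577, -0.211, 0.3163]
tool_rot: [0.003, 0.754, 0.657, 0.001]
wrist_force: [0.3, 0.5, -1.3]
gripper_width: 0.282
finger_force: 38.1
```

Run:
```python
from h import *
import pickle
a=get_image("scene");b=get_image("side");w=get_image("wrist");pickle.dump((a,b,w),open("s4.pkl","wb"))
s=state();p=s["eef_pos"];print(p,rot(s["tool_rot"]),s["wrist_force"],s["gripper_width"],s["finger_force"])
print(proj(a,p),proj(b,p),proj(b,p-[0,0,.08]),proj(w,p-[0,0,.08]))
u,v=map(int,proj(b,p-[0,0,.04]));x,y=map(int,proj(a,p-[0,0,.04]))
c=lambda i,x,y:cv2.resize(i["pixels"][max(0,y-40):y+40,max(0,x-50):x+50],(400,320),interpolation=cv2.INTER_CUBIC)
W=np.vstack([np.hstack([c(b,u,v),c(a,x,y)]),np.hstack([w["pixels"][120:400,120:520],np.zeros((280,400,3),np.uint8)])])
cv2.imwrite("pics/s4.png",W);print(W.shape,u,v,x,y)
```

```text
[ 0.45563592 -0.21005182  0.31164238] [[ 1.35724971e-01  9.90743263e-01 -2.55316531e-03]
 [ 9.90746205e-01 -1.35722312e-01  1.18819136e-03]
 [ 8.30671089e-04 -2.69080608e-03 -9.99996035e-01]] [-0.21406029  0.43460679 -0.47085511] 0.2794925209583684 38.06888926686952
(np.float64(239.7), np.float64(121.3)) (np.float64(341.8), np.float64(165.2)) (np.float64(340.2), np.float64(199.3)) (np.float64(316.9), np.float64(217.1))
(600, 800, 3) 341 182 241 134
```

View pics/s4.png

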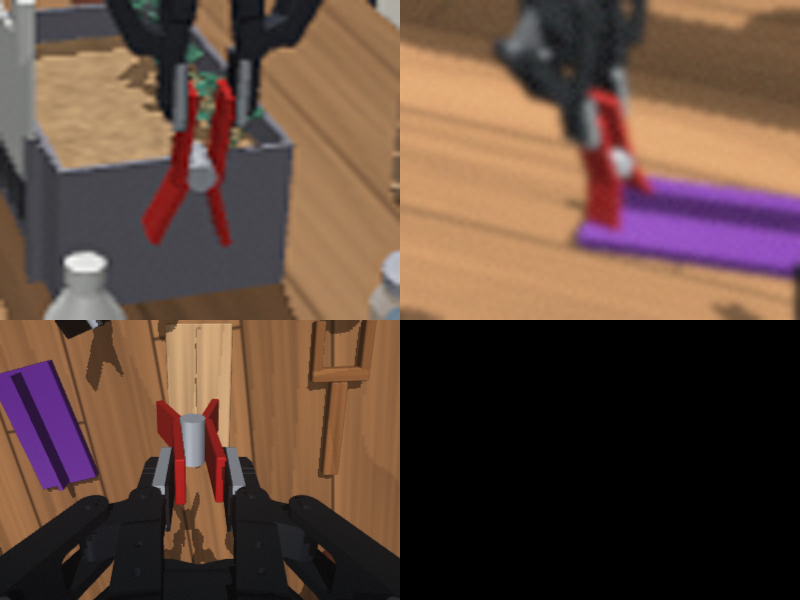

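The clip is held wide open, with tips in the side view at (329,202) and (347,203). In the wrist view the jaws are at columns about 277 and 338 and the hub at 313, slightly left of the TCP line. I'll work out that offset.

Run:
```python
from h import *
import pickle
a,b,w=pickle.load(open("s4.pkl","rb"))
p=np.array([0.4556,-.2101,.3116]);X=np.array([.1357,.9907,0]);Y=np.array([.9907,-.1357,0]);Z=np.array([0,0,-1.])
M=np.array([X,Y,Z])
# wrist: red extents per row, in lower jaws zone (tip z = tcp-80)
for im,n in((w,"w"),(b,"b")):
    P=im["pixels"].astype(int);m=((P[...,2]>90)&(P[...,2]>2*P[...,1])&(P[...,2]>2*P[...,0])).astype(np.uint8)
    k,l,st,_=cv2.connectedComponentsWithStats(m)
    for s in st[1:]:
        if s[4]>20 and (n=="w" or s[1]<230): print(n,s)
# plane across clip mid / faces: intersect ray with plane (q-p).X = off
def onp(im,u,v,off):
    e,d=ray(im,u,v); t=(off-(e-p)@X)/(d@X); return M@(e+t*d-p)*1000
for t in((329,202),(347.5,202.7)):print("side -y face",onp(b,*t,-.012).round(1))
for t in((277,202),(338,202)):print("wrist +y face",onp(w,*t,.012).round(1))
for t in((313,220),):print("hub",onp(w,*t,.012).round(1))
```

```text
w [323 199  24 103 874]
w [ 276  200   30  105 1508]
b [326 162  15  41 183]
b [343 162   7  42 138]
side -y face [-12.  -26.6  77.6]
side -y face [-12.   13.4  82.6]
wrist +y face [ 12.  -27.5  78.2]
wrist +y face [12.  14.7 78.1]
hub [12.  -2.1 44.6]
```

Tip mid-line sits 6 mm to tool -y, with tips about 80 mm below the TCP. Target TCP is about (0.464, 0.252). I'll rise, square up with the panel, traverse, then check before lowering.

Call:
{"method": "jog_arm", "body": {"commands": [{"x": 0,"y": 0,"z": -1.5,"rx": 0,"ry": 0,"rz": -0.54,"hand": 0.1},{"x": 0,"y": 0,"z": -1.5,"rx": 0,"ry": 0,"rz": -0.54,"hand": 0.1},{"x": 1.5,"y": 0,"z": 0,"rx": 0,"ry": 0,"rz": 0,"hand": 0.1},{"x": 3,"y": 0,"z": 0,"rx": 0,"ry": 0,"rz": 0,"hand": 0.1},{"x": 3.3,"y": 0,"z": 0,"rx": 0,"ry": 0,"rz": 0,"hand": 0.1},{"x": 3.3,"y": 0,"z": 0,"rx": 0,"ry": 0,"rz": 0,"hand": 0.1},{"x": 3.3,"y": 0,"z": 0,"rx": 0,"ry": 0,"rz": 0,"hand": 0.1},{"x": 3.3,"y": 0,"z": 0,"rx": 0,"ry": 0,"rz": 0,"hand": 0.1},{"x": 3.3,"y": 0,"z": 0,"rx": 0,"ry": 0,"rz": 0,"hand": 0.1},{"x": 3.3,"y": 0,"z": 0,"rx": 0,"ry": 0,"rz": 0,"hand": 0.1},{"x": 3.3,"y": 0,"z": 0,"rx": 0,"ry": 0,"rz": 0,"hand": 0.1},{"x": 3.3,"y": -0.2,"z": 0,"rx": 0,"ry": 0,"rz": 0,"hand": 0.1},{"x": 3.3,"y": 0,"z": 0,"rx": 0,"ry": 0,"rz": 0,"hand": 0.1},{"x": 3.3,"y": 0,"z": 0,"rx": 0,"ry": 0,"rz": 0,"hand": 0.1},{"x": 3.3,"y": 0,"z": 0,"rx": 0,"ry": 0,"rz": 0,"hand": 0.1},{"x": 3.3,"y": 0,"z": 0,"rx": 0,"ry": 0,"rz": 0,"hand": 0.1},{"x": 2.1,"y": 0,"z": 0,"rx": 0,"ry": 0,"rz": 0,"hand": 0.1},{"x": 0,"y": 0,"z": 2,"rx": 0,"ry": 0,"rz": 0,"hand": 0.1},{"x": 0,"y": 0,"z": 2,"rx": 0,"ry": 0,"rz": 0,"hand": 0.1},{"x": 0,"y": 0,"z": 0,"rx": 0,"ry": 0,"rz": 0,"hand": 0.1}]}}

```text
clock: 9.43
eef_pos: [0.4623, 0.2509, 0.2968]
tool_rot: [-0.002, 0.715, 0.699, -0.006]
wrist_force: [-1.7, -0.6, -1.9]
gripper_width: 0.282
finger_force: 38.2
```

Call:
{"method": "jog_arm", "body": {"commands": [{"x": 0,"y": 0,"z": 0,"rx": 0,"ry": 0,"rz": 0,"hand": 0.1},{"x": 0,"y": 0,"z": 0,"rx": 0,"ry": 0,"rz": 0,"hand": 0.1},{"x": 0,"y": 0,"z": 0,"rx": 0,"ry": 0,"rz": 0,"hand": 0.1}]}}

```text
clock: 9.68
eef_pos: [0.4655, 0.2514, 0.304]
tool_rot: [0.0, 0.715, 0.699, 0.001]
wrist_force: [0.2, 0.4, -0.6]
gripper_width: 0.275
finger_force: 38.2
```

Run:
```python
from h import *
import pickle
b=get_image("side");w=get_image("wrist");a=get_image("scene");pickle.dump((a,b,w),open("s5.pkl","wb"))
s=state();p=s["eef_pos"];print(p,rot(s["tool_rot"]).round(4),s["gripper_width"])
c=lambda i,u,v:cv2.resize(i["pixels"][v-30:v+45,u-50:u+50],(400,300),interpolation=cv2.INTER_CUBIC)
q=[.457,.25,.2];u,v=map(int,proj(b,q));x,y=map(int,proj(a,q));print(u,v,x,y)
W=np.vstack([np.hstack([c(b,u,v),c(a,x,y)]),np.hstack([w["pixels"][40:340,120:520],np.zeros((300,400,3),np.uint8)])])
cv2.imwrite("pics/s5.png",W)
```

```text
[0.46551841 0.25147583 0.30412052] [[ 0.0236  0.9997  0.0018]
 [ 0.9997 -0.0236  0.001 ]
 [ 0.001   0.0018 -1.    ]] 0.27645861208026407
289 136 416 196
```

View pics/s5.png

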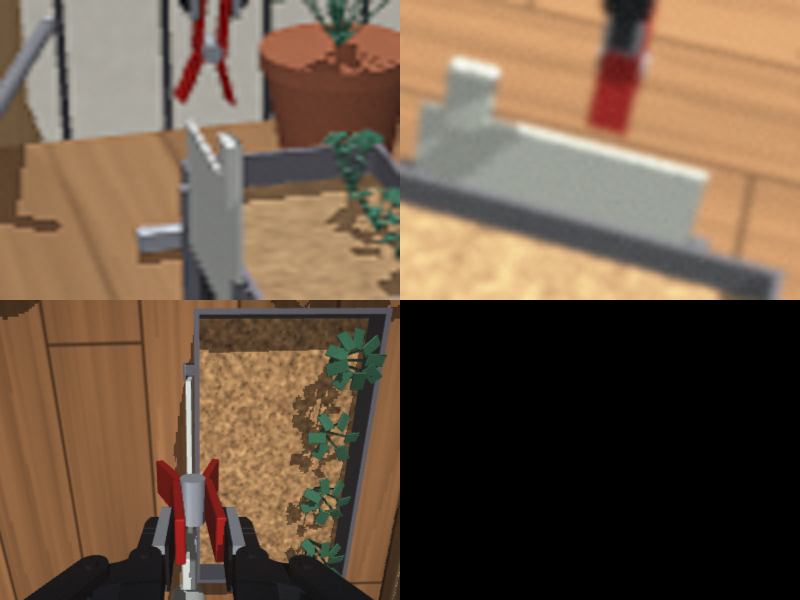

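The panel edge (wrist crop column 188) runs midway between the jaws (157 and 218), and the panel is still up. I'll lower 62 mm.

Call:
{"method": "jog_arm", "body": {"commands": [{"x": 0,"y": 0,"z": 1,"rx": 0,"ry": 0,"rz": 0,"hand": 0.1},{"x": 0,"y": 0,"z": 1,"rx": 0,"ry": 0,"rz": 0,"hand": 0.1},{"x": 0,"y": 0,"z": 1,"rx": 0,"ry": 0,"rz": 0,"hand": 0.1},{"x": 0,"y": 0,"z": 1,"rx": 0,"ry": 0,"rz": 0,"hand": 0.1},{"x": 0,"y": 0,"z": 0.8,"rx": 0,"ry": 0,"rz": 0,"hand": 0.1},{"x": 0,"y": 0,"z": 0.6,"rx": 0,"ry": 0,"rz": 0,"hand": 0.1},{"x": 0,"y": 0,"z": 0.5,"rx": 0,"ry": 0,"rz": 0,"hand": 0.1},{"x": 0,"y": 0,"z": 0.3,"rx": 0,"ry": 0,"rz": 0,"hand": 0.1},{"x": 0,"y": 0,"z": 0,"rx": 0,"ry": 0,"rz": 0,"hand": 0.1},{"x": 0,"y": 0,"z": 0,"rx": 0,"ry": 0,"rz": 0,"hand": 0.1},{"x": 0,"y": 0,"z": 0,"rx": 0,"ry": 0,"rz": 0,"hand": 0.1},{"x": 0,"y": 0,"z": 0,"rx": 0,"ry": 0,"rz": 0,"hand": 0.1}]}}

```text
clock: 10.83
eef_pos: [0.4653, 0.2517, 0.2415]
tool_rot: [0.0, 0.715, 0.699, 0.001]
wrist_force: [-0.1, -0.5, -1.2]
gripper_width: 0.277
finger_force: 38.2
```

Run:
```python
from h import *
import pickle
b=get_image("side");w=get_image("wrist");a=get_image("scene");pickle.dump((a,b,w),open("s6.pkl","wb"))
s=state();p=s["eef_pos"];print(p,s["wrist_force"],s["gripper_width"],s["finger_force"])
c=lambda i,u,v:cv2.resize(i["pixels"][v-30:v+45,u-50:u+50],(400,300),interpolation=cv2.INTER_CUBIC)
q=[.457,.25,.2];u,v=map(int,proj(b,q));x,y=map(int,proj(a,q))
W=np.vstack([np.hstack([c(b,u,v),c(a,x,y)]),np.hstack([w["pixels"][40:340,120:520],cv2.resize(w["pixels"][160:310,220:420],(400,300))])])
cv2.imwrite("pics/s6.png",W)
```

```text
[0.46515738 0.25164468 0.24134146] [-1.12980651  0.31883814 -0.87982698] 0.27697275847435143 38.18457316956483
```

View pics/s6.png

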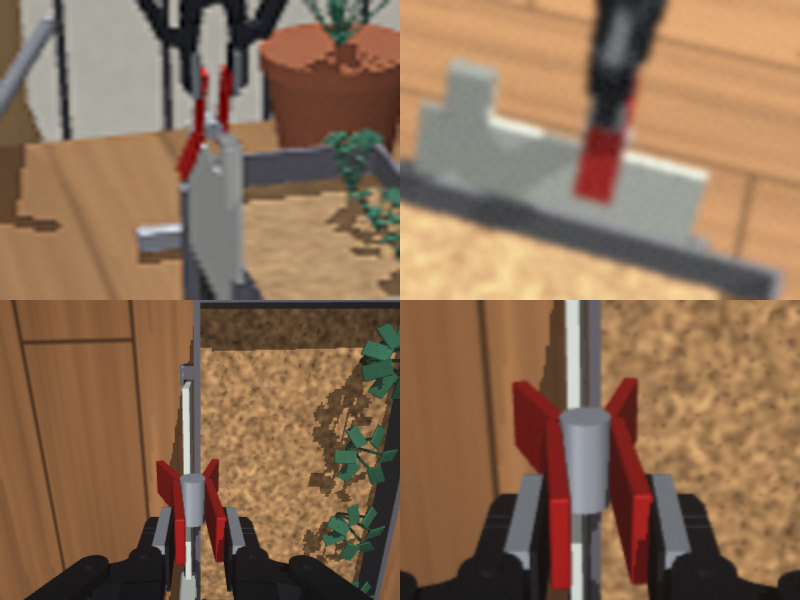

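The picture shows one jaw on each side of the panel edge (right-hand crop: panel near column 575, jaws at 515 and 637). The tips are about 18 mm below the edge, and the hub is clear of it. The forces are near zero, so I'm handing in.

```bash
python3 -c "
from workcell import close_job
print(close_job())"
```

```text
the job is handed in; nothing more can be done
None
```

I handed the job in with the vent panel raised to its stop and the larger red clip held squeezed open over the free edge, one jaw on each side. By my estimate the tips are about 18 mm below the edge, and wrist forces showed no sign of contact. No verdict came back.

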